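# Lift the middle tasting block out from under the counter guard

## Robot

A 7-joint arm with a two-finger parallel gripper is mounted at the origin on the work surface. World frame = base frame: x ahead of the robot, y to its left, z up, the work surface at z = 0. Lengths are in m, angles in rad, forces in N, time in s.
With the tool pointing down it reaches from about 0.4 to 0.85 m from the base axis. Payload 10.4 kg.
Tool frame: the origin (TCP) lies on the centre line of the jaws, within the pads' length; the fingertips stand 8 mm ahead of it and the grasp point (between the pads) lies 11 mm behind it (r.finger_overhang is the distance from the TCP to the fingertips, in m); z points along the fingers, y is the line along which they close (so a half turn about z gives the same grasp; the last joint's range is limited). The gripper opens to 87 mm and grips with 3 to 60 N. Pads are 19 mm wide; open, the fingers measure 117 mm over their backs; the gripper's body (75 mm by 190 mm) begins 51 mm behind the grasp point.
Start: joints at [-1.305, 0.332, -0.065, 1.46, 0.022, 1.35, -0.088], TCP at [0.178, 0.599, 0.231] pointing down, gripper open.
Joint ranges: [-2.6, 2.6], [-0.5, 2.12], [-1.47, 1.34], [0.16, 2.42], [-1.27, 4.41], [0.06, 2.06], [-2.6, 2.6]. Speed limits (rad/s): [2.22, 2.22, 2.79, 2.79, 3.14, 3.14, 3.14].

## Interface

Orientations are given as a unit quaternion [x, y, z, w].
In Python, from bench import r, vision gives the robot as it stands.
- The arm moves only by the tool drive_tool, never from a script. Its argument "series" is a list of rows, each a list of 2 entries, a list of its own where there are three numbers: the shift along the world's x, y, z in cm, then the turn about the world's z in degrees. A call has exactly 10 rows; each row shifts and turns the commanded pose from where the row before left it; what a row does not reach is not made up. A row lasts 1/8 s, in which the tool goes at most 62.5 mm and 10.7 degrees, less where a joint would pass 70% of its speed; a pose out of reach is approached as far as the arm can. A call with a gripper value outside its range is refused whole. "hand" is the closure, from 0 (fully open) to 1 (shut), set as the call begins (left out, the last holds). The fingers move at their own pace and stop on an object; "newtons" is the grip in N (left out, the last holds). Time passes only in rows, so rows that do not move let the fingers close, or fill a call up. It gives the time, the measured TCP pose, the force, the opening and the grip force at its end, in the units of the state.
- r.read_state(): the state, without advancing time (a new reading comes with each control period).
- vision.camera(name): name is "side" or "top" or "wrist"; returns a dict with "color" (480x640x3 uint8, red, green, blue), "intrinsics" (3x3 intrinsics, pixels), "R" (3x3) and "t" (3): a world point X has camera coordinates R X + t; the wrist camera has in their place "mount" (4x4, takes a point from camera to tool coordinates, whose origin is the TCP and whose axes are the flange's). Camera axes: x right, y down, z forward; pixel columns grow to the right and rows downward; lengths in m; the calibration is good to about 2 mm. A picture is of the moment at which its call begins: read the wrist's pose just before it. There is no depth.
- r.close_job(): hands the job in; it is judged then, once.
The state is a dict: "time": time; "joint_positions": joint angles; "joint_vel": joint speeds; "joint_torque": joint torques, N m; "ee_pos": TCP position; "eef_rot": TCP orientation; "ft_force": force on the tool from outside, world axes, zero at the start; "torque": the same for the moment, N m; "width": finger opening in m; "grip_force": force on a finger pad.
Only numpy, scipy, OpenCV 4.12 (cv2) and the standard library are available. Lean on these libraries where they do the work, as an engineer would, in place of code of your own. Each camera call takes 0.05 s, during which the arm holds its last target. There are 200 camera calls.

## Task

On the shop counter three wooden tasting blocks interlock in a row in their raised dark wooden frame, half under a clear guard. Reach in at a slant under the guard, take the middle block gently by its rib, lift it straight up until it is clear of its neighbours without forcing it against them, then feel for the slate board, whose height varies, and set the block down on it gently, upright and in the middle. Leave the two other blocks in place in the frame, do not knock the guard, and do not disturb the jars and the tub.

Things in the scene. Friction and masses are not known exactly. Their poses are not given: they have to be found in the camera images.
- block: Middle tasting block, beech, 0.3 to 0.55 kg, 100 (x) x 64 (y) x 45 mm high plus tongues and rib (see those points). Origin: centre of underside; z up; x as the frame's x; centre of mass on the z axis. Four brass lids 26 mm across stand 5 mm proud at x = +-34, y = +-17 mm. No catch holds it: it comes out only vertically and is free once raised 45 mm. A squeeze of over 80 N by the fingers dents it.
- rib (a point): Grip point in the middle block's rib, 75 mm above the block's underside, axes as the block. The rib stands upright in the block's centre: 40 long (x) x 16 thick (y), its top 90 mm above the underside (45 above the block's top).
- tongue (a point): Centre of the top of the block's +y tongue (a mirror one is at -y). Each is T-shaped and 45 mm high, from the middle of a y side: neck 22 wide in x, from y = 32 to 44 mm; head 44 wide in x, from y = 44 to 56 mm of the block. It has 2 mm of play all round in the neighbour's slot, which is open at the top; pushed sideways it rubs and drags the neighbour up.
- left_block: Neighbour on the block's +y side, beech, 100 x 80 x 45 mm, 0.55 kg, loose in the frame; a T-slot of full height, open at the top, takes the tongue. Its own rib, like the middle one, stands 14 mm beyond its centre, away from the middle. Origin: centre of underside, 74 mm from the block's; z up; its -y faces the middle block.
- right_block: The same neighbour on the block's -y side, turned by half a turn (its -y faces the middle block too).
- frame: Fixed dark wooden frame on a plinth, 124 (x) x 252 (y) x 80 mm: its floor, on which the blocks stand, is 66 mm above the counter; a rim stands 14 mm above the floor, with 2 mm of play. Origin: centre of the underside, on the counter; y runs along the row, x from the open front (robot's side) to the rear. The block starts with its origin about 66 mm above this one.
- guard: Fixed clear guard over the rear half of the row: a level panel 340 mm long (y), from x = -5 to 145 mm, underside 350 mm above the counter, on two 16 mm posts at x = 125, y = +-155 mm. Origin: on the counter, at the frame's origin, same axes.
- guard_edge (a point): Middle of the guard's steel front edge, at its underside, 346 mm above the counter. An upright gripper on the rib runs into this edge; one whose body leans 30 to 35 degrees back to the frame's front (-x) fits, also when raised 65 mm.
- board: Fixed stand of the slate board: a wooden foot 160 x 160 mm on the counter, a steel column and on it the level slate, 200 x 200 x 10 mm, centred over the foot and turned with it. The slate's height was set by hand: its top stands 60 to 85 mm above the counter, not told by this pose; it is stiff and does not sink under a load. Origin: centre of the foot's underside, on the counter.
- jar_a: Bystander: lidded jar, 63 mm across, 70 mm high, in front of the row, near its left end (frame x = -130, y = +105 mm). Origin: centre of underside.
- jar_b: Bystander: the same kind of jar, just behind the board (about 145 mm from the stand's centre).
- jar_c: Bystander: the same kind of jar, on the counter towards the right.
- tub: Bystander: upturned clear tub, 72 mm across, 58 mm high, on the counter towards the left. Origin: centre of underside.
There are look-alikes about, which are no part of the job. Leave any blue or pink look-alike of the left_block alone.

How it is judged:
On the way:
1. the middle block has been lifted straight up: its underside is above the neighbours' tops, it is upright and still over its bay (within 20 mm) (z of block in the frame of frame above 0.111 m and horizontal distance between block and frame below 0.02 m and angle between block's own z axis and vertical below 0.2 rad), for 0.1 s.
At the end, for the whole second after the job is handed in: The middle block stands upright (within 4.5 degrees) and at rest on the slate board, its centre within 45 mm of the board's centre, and the two neighbours stand upright in the frame within 10 mm of where they were (horizontal distance between block and board below 0.045 m and z of block in the frame of board between 0.056 and 0.09 m and angle between each of block, left_block, right_block's own z axis and vertical below 0.08 rad and linear speed of block below 0.02 m/s and distance of each of left_block, right_block from where it was at the start of the episode below 0.01 m); the robot touches nothing.
It fails at once if the block is squeezed with more than 80 N (contact force between the fingers and block above 160 N).
It fails at once if the block is forced against a neighbour (over 30 N), or a neighbour is dragged more than 12 mm from its place (contact force between block and left_block above 30 N or contact force between block and right_block above 30 N or distance of any of left_block, right_block from where it was at the start of the episode above 0.012 m).
It fails at once if the guard is knocked (over 10 N) (contact force between any of the arm, the fingers, block and guard above 10 N).
It fails at once if the block is pressed on the slate with over 40 N, or is dropped or brought down fast (over 0.2 m/s when low over the stand) (contact force between block and board above 40 N or (horizontal distance between block and board below 0.1 m and z of block in the frame of board below 0.09 m and linear speed of block above 0.2 m/s)).
It fails at once if a jar or the tub is pushed more than 30 mm (distance of any of jar_a, jar_b, jar_c, tub from where it was at the start of the episode above 0.03 m).
It also fails if it takes over 64 s, if anything falls off the work surface, if the arm or the gripper's body presses on something with over 40 N, if the wrist force passes 120 N, or if a joint passes its speed limit or range.

## Working session

There is one attempt and no reset: what is moved stays moved. The work goes in short steps, Python scripts to look and compute and a tool call to move; the robot and the scene stay as the last step left them, time stands still between calls to the robot, and variables do not carry over. Pictures are saved under pics/ and viewed, at most 10 in all, crops included, and the job is handed in when it is done.

Besides the shell and the picture viewer there is one more tool, called as a command line: name --argument value ..., lists and objects as JSON in quotes. drive_tool: Moves the arm, as the interface text tells. Its arguments: {"type":"object","properties":{"series":{"type":"array"},"hand":{"type":"number"},"newtons":{"type":"number"}},"required":["series"]}

```bash
mkdir -p pics; ls
cat > h.py <<'E'
import numpy as np, cv2
from bench import r, vision
def snap(n,f):
    c=vision.camera(n); cv2.imwrite(f,cv2.cvtColor(c["color"],cv2.COLOR_RGB2BGR)); return c
def ray(c,uv,z):
    R,t=np.array(c["R"]),np.array(c["t"]); o=-R.T@t
    d=R.T@np.linalg.inv(c["intrinsics"])@[uv[0],uv[1],1.]
    return o+d*(z-o[2])/d[2]
def proj(c,X):
    p=(np.array(c["R"])@np.asarray(X,float).reshape(-1,3).T).T+np.array(c["t"]); p=p@np.array(c["intrinsics"]).T
    return p[:,:2]/p[:,2:]
E
python3 - <<'E'
from h import *
import pickle
s=r.read_state(); print(s); print(r.finger_overhang)
d={}
for n in ("top","side","wrist"):
    c=snap(n,f"pics/{n}0.png"); d[n]=c
for n in ("top","side"):
    print(n,d[n]["intrinsics"],d[n]["R"],d[n]["t"], -np.array(d[n]["R"]).T@d[n]["t"])
print(d["wrist"]["mount"])
pickle.dump(d,open("cams.pkl","wb"))
E
```

```text
pics
{'time': 0.0, 'joint_positions': array([-1.30461122,  0.33287627, -0.06468817,  1.46090794,  0.02158456,
        1.34989438, -0.08851779]), 'joint_vel': array([-0.00121375, -0.0004969 , -0.00062514, -0.00162901, -0.00012379,
        0.00080708, -0.00029704]), 'joint_torque': array([ 1.14723764e-03, -6.23262835e+01,  2.56051007e-02, -3.89884472e+01,
       -6.13094377e-02,  4.01148247e-02,  1.58159487e-04]), 'ee_pos': array([0.17789587, 0.59877179, 0.22976708]), 'eef_rot': array([ 1.43897274e-01,  9.89592386e-01, -6.91645183e-04, -7.43093540e-05]), 'ft_force': array([-0.14406041,  0.63894112, -0.27213742]), 'torque': array([ 0.02540033, -0.01991451,  0.00080388]), 'grip_force': 0.0, 'width': 0.08667506385761538}
0.008
top [[568.51146224   0.         316.76366411]
 [  0.         568.51146224 238.02538262]
 [  0.           0.           1.        ]] [[ 0.00508629 -0.99966525  0.02536749]
 [-0.99717196 -0.00697247 -0.07482957]
 [ 0.0749814  -0.02491515 -0.99687363]] [-0.03218721  0.53136114  1.47370531] [0.41952166 0.00824606 1.50967599]
side [[577.12659377   0.         310.37240886]
 [  0.         577.12659377 238.43699125]
 [  0.           0.           1.        ]] [[-0.98493591 -0.1721518  -0.01627884]
 [-0.08200506  0.54790072 -0.83251425]
 [ 0.15223802 -0.81863823 -0.55376441]] [0.51232903 0.24272404 1.639501  ] [0.27492148 1.2973679  1.11830865]
[[-5.93912349e-05 -9.61432415e-01 -2.75041282e-01  7.50851799e-02]
 [ 9.99999984e-01 -1.02888222e-05 -1.79970172e-04  6.33461473e-04]
 [ 1.70199306e-04 -2.75041289e-01  9.61432400e-01 -1.54723785e-01]
 [ 0.00000000e+00  0.00000000e+00  0.00000000e+00  1.00000000e+00]]
```

View pics/top0.png

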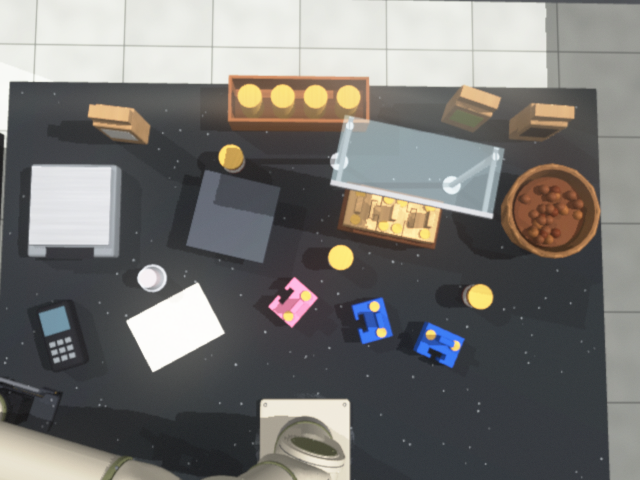

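View pics/side0.png

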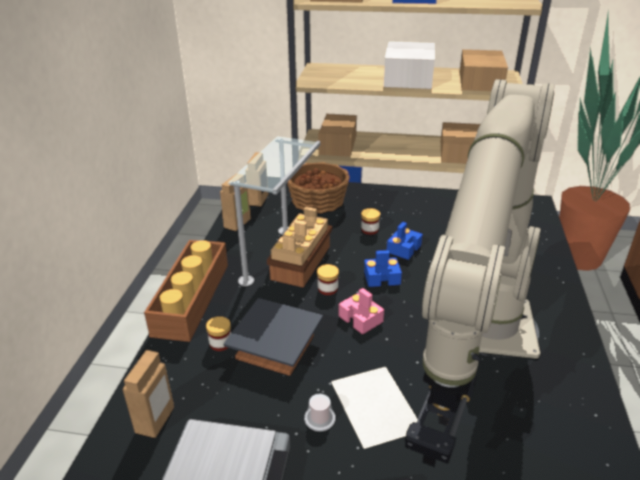

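drive_tool --series '[[[0, 0, 5], 0], [[0, 0, 5], 0], [[0, 0, 5], 0], [[0, 0, 4], 0], [[1.4, 4.7, 0], 0], [[1.4, 4.7, 0], 0], [[1.4, 4.7, 0], 0], [[1.4, 4.7, 0], 0], [[1.4, 4.7, 0], 0], [[1.4, 4.7, 0], 0]]'

```text
time: 1.4
ee_pos: [0.2154, 0.7747, 0.4026]
eef_rot: [0.122, 0.992, 0.01, 0.016]
ft_force: [-0.5, 0.1, -0.4]
width: 0.087
grip_force: 0.0
```

```bash
cat > st.py <<'E'
from h import *
from scipy.spatial.transform import Rotation as Ro
s=r.read_state(); R=Ro.from_quat(s["eef_rot"]).as_matrix()
np.set_printoptions(precision=4,suppress=True)
print(s["time"],"q",s["joint_positions"],"p",s["ee_pos"],"y",R[:,1],"z",R[:,2],"tilt",np.degrees(np.arccos(-R[2,2])),"az",np.degrees(np.arctan2(R[1,2],R[0,2])),"yaz",np.degrees(np.arctan2(R[1,1],R[0,1])),"F",s["ft_force"],"w",s["width"],s["grip_force"])
E
python3 st.py
python3 - <<'E'
import cv2
a=cv2.imread('pics/top0.png')[90:290,170:510]
cv2.imwrite('pics/topc.png',cv2.resize(a,None,fx=2.35,fy=2.35,interpolation=cv2.INTER_CUBIC))
E
```

```text
1.4 q [-1.2781  0.9279 -0.7583  0.1978  0.7109  2.0433 -0.0901] p [0.2154 0.7747 0.4026] y [0.2425 0.9699 0.0238] z [ 0.0345  0.0159 -0.9993] tilt 2.17794046213511 az 24.755285793084788 yaz 75.96033459431192 F [-0.4684  0.1204 -0.3604] w 0.08704336305064221 0.0
```

View pics/topc.png

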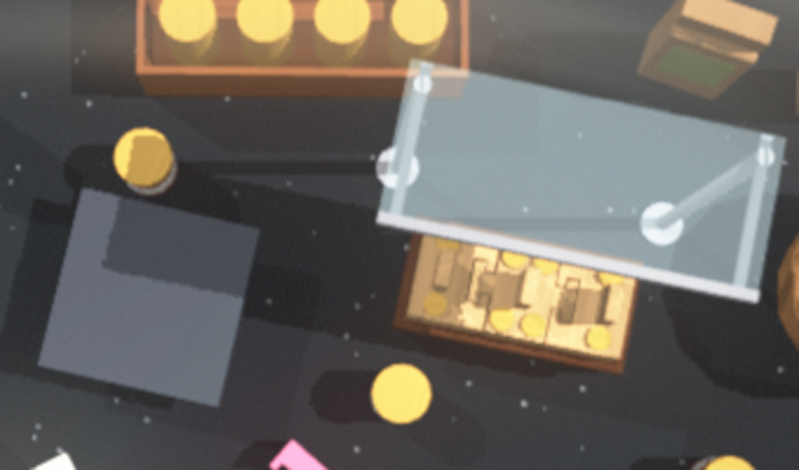

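drive_tool --series '[[[0, 0, 5], 0], [[0, 0, 5], 0], [[0, 0, 5], 0], [[0, 0, 5], 0], [[0, 0, 5], 0], [[0, 0, 5], 0], [[0, 0, 0], 0], [[0, 0, 0], 0], [[0, 0, 0], 0], [[0, 0, 0], 0]]'

```text
time: 2.65
ee_pos: [0.2145, 0.7396, 0.4992]
eef_rot: [0.125, 0.991, 0.05, 0.021]
ft_force: [-0.2, -0.1, -0.9]
width: 0.087
grip_force: 0.0
```

```bash
python3 st.py
```

```text
2.65 q [-1.4042  0.8302  0.4187  0.1618 -0.3355  2.0578  0.0128] p [0.2145 0.7396 0.4992] y [0.2448 0.964  0.1038] z [ 0.0546  0.0932 -0.9942] tilt 6.199662139167071 az 59.65136955558884 yaz 75.74884573867172 F [-0.1893 -0.1239 -0.9286] w 0.08704750588282321 0.0
```

drive_tool --series '[[[-1, -4, -2], 0], [[-1, -4, -2], 0], [[-1, -4, -2], 0], [[-1, -4, -2], 0], [[0, 0, 0], 0], [[0, 0, 0], 0], [[0, 0, 0], 0], [[0, 0, 0], 0], [[0, 0, 0], 0], [[0, 0, 0], 0]]'

```text
time: 3.9
ee_pos: [0.1816, 0.6227, 0.4457]
eef_rot: [0.128, 0.99, 0.052, 0.024]
ft_force: [-0.6, -0.4, 0.5]
width: 0.087
grip_force: 0.0
```

```bash
python3 st.py
```

```text
3.9 q [-1.7321  0.3069  0.5043  1.0965 -0.1193  1.6619  0.0411] p [0.1816 0.6227 0.4457] y [0.2501 0.9621 0.1088] z [ 0.0606  0.0966 -0.9935] tilt 6.548673713601449 az 57.89430296613626 yaz 75.42850400722557 F [-0.5509 -0.4114  0.455 ] w 0.08699292275860403 0.0
```

drive_tool --series '[[[2, -5, 0], 0], [[2, -5, 0], 0], [[2, -5, 0], 0], [[2, -5, 0], 0], [[2, -5, 0], 0], [[2, -5, 0], 0], [[2, -5, 0], 0], [[2, -5, 0], 0], [[2, -5, 0], 0], [[2, -5, 0], 0]]'

```text
time: 5.15
ee_pos: [0.3819, 0.1206, 0.4459]
eef_rot: [0.127, 0.99, 0.053, 0.024]
ft_force: [0.7, 1.4, 0.1]
width: 0.087
grip_force: 0.0
```

drive_tool --series '[[[2, -5, 1], 0], [[2, -5, 1], 0], [[2, -5, 1], 0], [[2, -5, 1], 0], [[2, -5, 1], 0], [[2, -5, 1], 0], [[2, -5, 1], 0], [[2, -5, 1], 0], [[2, -5, 1], 0], [[0, 0, 4], 0]]'

```text
time: 6.4
ee_pos: [0.4726, -0.2771, 0.5614]
eef_rot: [0.132, 0.988, 0.033, 0.068]
ft_force: [0.3, 0.1, 1.3]
width: 0.087
grip_force: 0.0
```

```bash
python3 st.py
```

```text
6.4 q [-1.5078 -0.4996  1.3388  1.0514  0.5103  1.9945  1.4076] p [ 0.4726 -0.2771  0.5614] y [0.2567 0.9629 0.0828] z [ 0.1425  0.047  -0.9887] tilt 8.630656406532356 az 18.24552015494537 yaz 75.07352051959508 F [0.3377 0.0817 1.2957] w 0.08703936697415161 0.0
```

drive_tool --series '[[[1, -1, 5], 0], [[1, -1, 5], 0], [[1, -1, 5], 0], [[1, -1, 5], 0], [[1, -1, 5], 0], [[1, -1, 5], 0], [[0, 0, 0], 0], [[0, 0, 0], 0], [[0, 0, 0], 0], [[0, 0, 0], 0]]'

```text
time: 7.65
ee_pos: [0.4691, -0.2803, 0.7046]
eef_rot: [0.133, 0.975, 0.014, 0.179]
ft_force: [0.6, 0.9, -0.2]
width: 0.0867
grip_force: 0.0
```

```bash
python3 st.py
```

```text
7.65 q [-1.5883 -0.4119  1.3388  0.7241  0.5593  2.058   1.4828] p [ 0.4691 -0.2803  0.7046] y [0.2548 0.964  0.0754] z [ 0.3525 -0.02   -0.9356] tilt 20.67210358214414 az -3.2536409566288014 yaz 75.19227252754358 F [ 0.6052  0.8568 -0.2136] w 0.08671178456171032 0.0
```

drive_tool --series '[[[0, -4, 3], 0], [[0, -4, 3], 0], [[0, -4, 3], 0], [[0, -4, 3], 0], [[0, 0, 0], 0], [[0, 0, 0], 0], [[0, 0, 0], 0], [[0, 0, 0], 0], [[0, 0, 0], 0], [[0, 0, 0], 0]]'

```text
time: 8.9
ee_pos: [0.4411, -0.402, 0.7345]
eef_rot: [0.136, 0.962, -0.006, 0.238]
ft_force: [-0.4, 0.2, 0.1]
width: 0.0876
grip_force: 0.0
```

```bash
python3 st.py
```

```text
8.9 q [-1.6114 -0.499   1.3386  0.5314  0.7431  2.0579  1.6862] p [ 0.4411 -0.402   0.7345] y [0.2648 0.9628 0.0536] z [ 0.4562 -0.0761 -0.8866] tilt 27.547820304546953 az -9.469992065055681 yaz 74.62427178960533 F [-0.3529  0.1753  0.0983] w 0.08763270137464281 0.0
```

drive_tool --series '[[[0, -5, -2], 0], [[0, -5, -2], 0], [[0, -5, -3], 0], [[-1, -4, -4], 0], [[-1, -4, -4], 0], [[-1, -2, -4], 0], [[-1, 0, -4], 0], [[-1, 0, -4], 0], [[0, 0, 0], 0], [[0, 0, 0], 0]]'

```text
time: 10.15
ee_pos: [0.3391, -0.5508, 0.4387]
eef_rot: [0.145, 0.951, -0.048, 0.271]
ft_force: [0.3, -0.5, 0.1]
width: 0.0871
grip_force: 0.0
```

```bash
python3 st.py
```

```text
10.15 q [-0.6027 -0.4986  1.3132  1.5013  0.2463  1.2522  2.0597] p [ 0.3391 -0.5508  0.4387] y [ 0.3006  0.9537 -0.0126] z [ 0.5006 -0.169  -0.849 ] tilt 31.89391811261747 az -18.658718769027384 yaz 72.50253851192238 F [ 0.2865 -0.5273  0.1052] w 0.08706767366387615 0.0
```

```bash
python3 - <<'E'
from h import *
import pickle
np.set_printoptions(precision=4,suppress=True)
c=pickle.load(open("cams.pkl","rb"))["top"]
P=lambda u,v,z: ray(c,(170+u/2.35,90+v/2.35),z)
a,b=P(378,222,.346),P(758,300,.346); 
d=a-b; L=np.linalg.norm(d[:2]); d/=L; x=np.array([d[1],-d[0],0]); m=(a+b)/2
print("edge",a,b,L,"yaw",np.degrees(np.arctan2(x[1],x[0])),"frame o",m+x*.005)
for z in(.06,.085):
    k=[P(*q,z) for q in((83,190),(260,230),(218,405),(38,365))]
    print("slate",np.mean(k,0),[np.linalg.norm(k[i]-k[i-1]) for i in range(4)],np.degrees(np.arctan2(*(k[0]-k[1])[:2])))
print("mid rib top",P(503,285,.156),"left rib",P(447,268,.156),"right rib",P(585,303,.156))
print("rim fl,fr",P(397,327,.0),P(622,372,.0), "jar_a",P(401,394,.07))
E
python3 - <<'E'
import cv2
a=cv2.imread('pics/topc.png')[170:400,380:660]
cv2.imwrite('pics/topc2.png',cv2.resize(a,None,fx=2.5,fy=2.5,interpolation=cv2.INTER_CUBIC))
E
```

```text
edge [ 0.6184 -0.0494  0.346 ] [ 0.552  -0.3855  0.346 ] 0.34259732090460554 yaw -11.176078678569938 frame o [ 0.5901 -0.2185  0.346 ]
slate [0.5825 0.1844 0.06  ] [np.float64(0.19700944362888673), np.float64(0.1981630937256906), np.float64(0.19650749012520186), np.float64(0.19921574664612374)] 12.335177872864508
slate [0.5797 0.1814 0.085 ] [np.float64(0.1936119699104105), np.float64(0.19474572504272936), np.float64(0.1931186727117498), np.float64(0.19578022471849585)] 12.33517787286449
mid rib top [ 0.587  -0.1871  0.156 ] left rib [ 0.604  -0.1297  0.156 ] right rib [ 0.5691 -0.2712  0.156 ]
rim fl,fr [ 0.5573 -0.0886  0.    ] [ 0.5077 -0.3451  0.    ] jar_a [ 0.4783 -0.0886  0.07  ]
```

View pics/topc2.png

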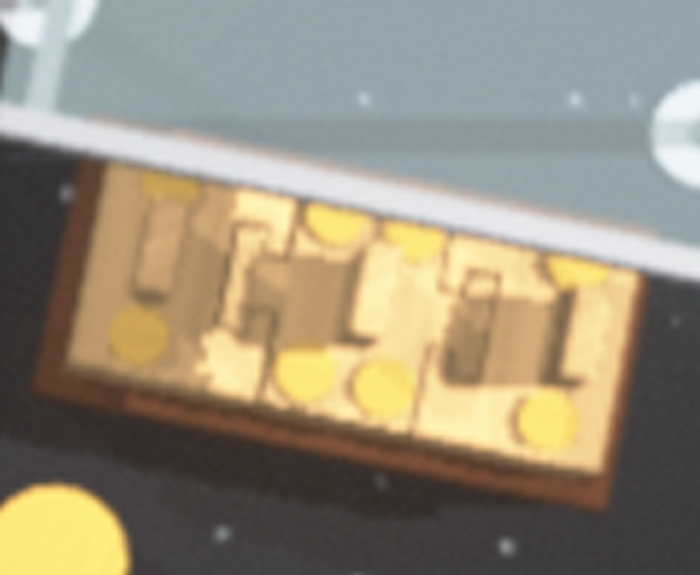

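drive_tool --series '[[[1, 3.5, 0], 0.6], [[1, 3.5, 0], 0.6], [[1, 3.5, 0], 0.6], [[1, 3.5, 0], 0.6], [[1, 3.5, 0], 0.6], [[1, 3.5, 0], 0.6], [[1, 3.5, 0], 0.6], [[1, 3.5, 0], 0.6], [[1, 3.5, 0], 0.6], [[1, 3.5, 0], 0.6]]'

```text
time: 11.4
ee_pos: [0.4399, -0.1984, 0.4389]
eef_rot: [0.093, 0.957, -0.033, 0.273]
ft_force: [0.5, 0.2, 0.2]
width: 0.0869
grip_force: 0.0
```

```bash
python3 st.py; python3 -c "
from h import *; snap('wrist','pics/w1.png')"
```

```text
11.4 q [-0.0605 -0.4816  0.2815  1.8749  0.1345  1.1735  1.5872] p [ 0.4399 -0.1984  0.4389] y [ 0.1968  0.9804 -0.0124] z [ 0.5163 -0.1143 -0.8487] tilt 31.925159620505045 az -12.488050654673158 yaz 78.651997130375 F [0.5388 0.1511 0.2037] w 0.0869317340624446 0.0
```

View pics/w1.png

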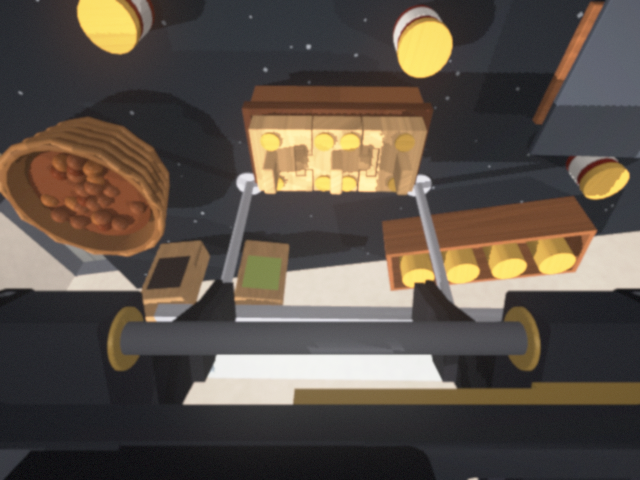

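drive_tool --series '[[[0, 0, -3], 0], [[0, 0, -3], 0], [[0, 0, -3], 0], [[0.7, -0.1, -3], 0], [[1.5, -0.2, -3], 0], [[1.5, -0.2, -2.5], 0], [[1.5, -0.2, -2], 0], [[1.5, 0, -1], 0], [[1.5, 0, 0], 0], [[0, 0, 0], 0]]'

```text
time: 12.7
ee_pos: [0.5223, -0.207, 0.2331]
eef_rot: [0.094, 0.957, -0.033, 0.273]
ft_force: [-0.2, -0.9, -0.1]
width: 0.0868
grip_force: 0.0
```

```bash
python3 - <<'E'
from h import *
import pickle
s=r.read_state(); c=vision.camera("wrist"); pickle.dump((s,c),open("w2.pkl","wb"))
a=cv2.cvtColor(c["color"],cv2.COLOR_RGB2BGR)[40:340,120:520]
cv2.imwrite("pics/w2.png",cv2.resize(a,None,fx=2,fy=2,interpolation=cv2.INTER_CUBIC))
E
python3 st.py
```

```text
12.75 q [-0.0668 -0.2139  0.3592  2.1264  0.0469  0.6614  1.6521] p [ 0.5214 -0.2073  0.2329] y [ 0.1982  0.9801 -0.0122] z [ 0.5151 -0.1147 -0.8494] tilt 31.85416017076959 az -12.556338529786213 yaz 78.56937037931006 F [ 0.5874 -0.6808  0.3735] w 0.08680511162512992 0.0
```

View pics/w2.png

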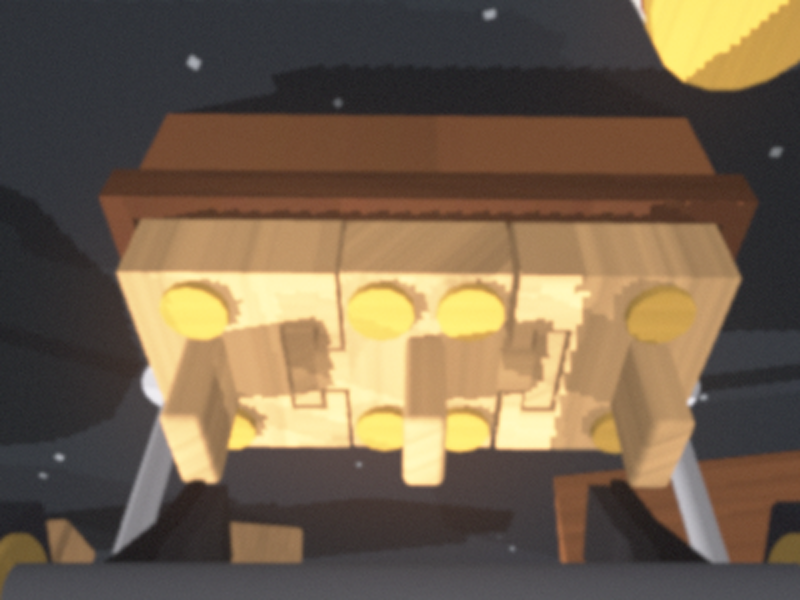

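```bash
cat >> h.py <<'E'
from scipy.spatial.transform import Rotation as Ro
def wcam(s,c):
    T=np.eye(4); T[:3,:3]=Ro.from_quat(s["eef_rot"]).as_matrix(); T[:3,3]=s["ee_pos"]
    M=np.linalg.inv(T@np.array(c["mount"])); return dict(R=M[:3,:3],t=M[:3,3],intrinsics=c["intrinsics"])
E
python3 - <<'E'
from h import *
import pickle
from scipy.optimize import least_squares
np.set_printoptions(precision=4,suppress=True)
s,c=pickle.load(open("w2.pkl","rb")); c=wcam(s,c)
obj=np.array([[-.02,-.008,.156],[-.02,.008,.156],[.02,-.008,.156],[.02,.008,.156],[-.02,-.008,.111],[-.02,.008,.111],
 [-.05,-.114,.111],[-.05,.114,.111],[-.05,-.032,.111],[-.05,.032,.111]])
px=np.array([[404,415],[447,415],[405,484],[443,484],[407,337],[443,337],[119,270],[741,276],[340,272],[518,274]])/2+[120,40]
def X(p):
    a=p[2]; q=obj.copy(); q[:,:2]=obj[:,:2]@np.array([[np.cos(a),np.sin(a)],[-np.sin(a),np.cos(a)]])+p[:2]; q[:,2]+=p[3]; return q
f=lambda p:(proj(c,X(p))-px).ravel()
for zf in (0,1):
    g=(lambda p:f(p)) if zf else (lambda p:f(np.r_[p[:3],0]))
    o=least_squares(g,[.587,-.217,-.195,0]); p=o.x; print(p,np.degrees(p[2]),o.cost); print(o.fun.reshape(-1,2).round(1).tolist())
    y=np.array([-np.sin(p[2]),np.cos(p[2])]); print("lat offset tool->rib along frame y", (p[:2]-s["ee_pos"][:2])@y, "tool z:",Ro.from_quat(s["eef_rot"]).as_matrix()[:,2])
E
```

```text
[ 0.5896 -0.2138 -0.2022  0.    ] -11.58794371235778 11.285646370140546
[[0.1, 1.8], [1.1, 2.1], [-0.5, 0.6], [0.7, 0.9], [-0.6, -1.8], [1.6, -1.6], [-0.9, -0.5], [-0.4, -0.2], [0.2, -0.3], [-1.3, -0.3]]
lat offset tool->rib along frame y 0.006814994982227908 tool z: [ 0.5154 -0.1146 -0.8492]
[ 0.5905 -0.214  -0.2022 -0.0011] -11.582533975348836 10.250792483117296
[[0.1, 1.5], [1.0, 1.8], [-0.4, 0.2], [0.7, 0.5], [-0.5, -1.9], [1.5, -1.6], [-0.1, -0.3], [-1.2, -0.1], [0.5, -0.2], [-1.5, -0.2]]
lat offset tool->rib along frame y 0.006840836075980465 tool z: [ 0.5154 -0.1146 -0.8492]
```

drive_tool --series '[[[0.9, -0.1, -1.2], 0], [[0.9, -0.1, -1.2], 0], [[0.9, -0.1, -1.2], 0], [[0.9, -0.1, -1.2], 0], [[0.9, -0.1, -1.2], 0], [[0.9, -0.1, -1.2], 0], [[0.9, -0.1, -1.2], 0], [[1, -0.1, -1.2], 0], [[0, 0, 0], 0], [[0, 0, 0], 0]]'

```text
time: 14.0
ee_pos: [0.5932, -0.2159, 0.1357]
eef_rot: [0.095, 0.957, -0.033, 0.272]
ft_force: [-0.9, 0.9, 0.9]
width: 0.0869
grip_force: 0.0
```

```bash
python3 - <<'E'
from h import *
import pickle
s=r.read_state(); c=vision.camera("wrist"); pickle.dump((s,c),open("w3.pkl","wb"))
a=cv2.cvtColor(c["color"],cv2.COLOR_RGB2BGR)[100:400,120:520]
cv2.imwrite("pics/w3.png",cv2.resize(a,None,fx=2,fy=2,interpolation=cv2.INTER_CUBIC))
E
python3 st.py
```

```text
14.05 q [-0.0972  0.0931  0.4165  2.088  -0.205   0.4216  1.8439] p [ 0.5934 -0.2159  0.1361] y [ 0.1997  0.9798 -0.0118] z [ 0.5146 -0.1151 -0.8497] tilt 31.82503042723969 az -12.607782531173646 yaz 78.48240152548678 F [ 0.2945 -0.9805  0.6014] w 0.08720660193175686 0.0
```

View pics/w3.png

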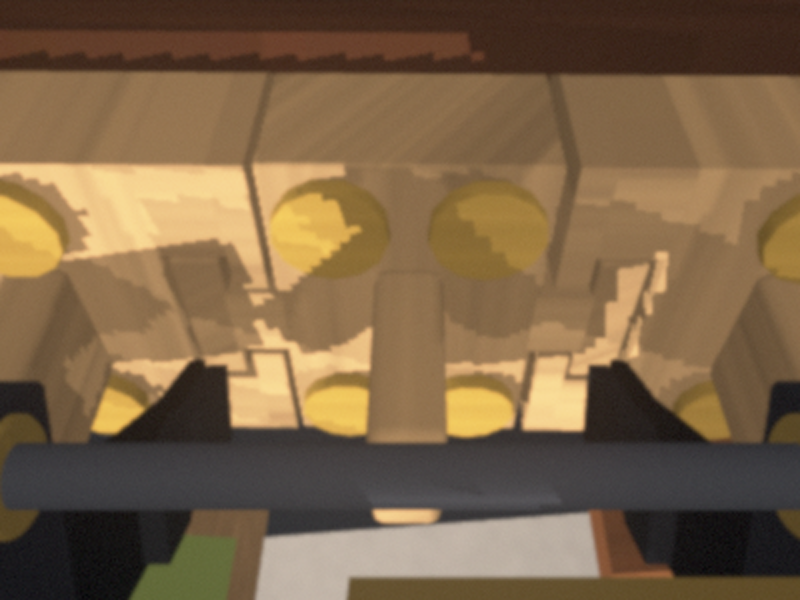

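drive_tool --series '[[[0, 0, 0], 0], [[0, 0, 0], 0], [[0, 0, 0], 0], [[0, 0, 0], 0], [[0, 0, 0], 0], [[0, 0, 0], 0], [[0, 0, 0], 0], [[0, 0, 0], 0], [[0, 0, 0], 0], [[0, 0, 0], 0]]' --hand 1 --newtons 5

```text
time: 15.3
ee_pos: [0.5934, -0.2159, 0.1358]
eef_rot: [0.095, 0.957, -0.033, 0.272]
ft_force: [0.0, -1.4, 0.2]
width: 0.016
grip_force: 5.0
```

```bash
python3 st.py
```

```text
15.3 q [-0.097   0.0937  0.4164  2.088  -0.2055  0.4214  1.8443] p [ 0.5934 -0.2159  0.1358] y [ 0.1997  0.9798 -0.0118] z [ 0.5144 -0.1151 -0.8498] tilt 31.809976704070753 az -12.614904127048735 yaz 78.47791347215487 F [ 0.0258 -1.4288  0.2364] w 0.016010243033828402 4.9984257128380705
```

drive_tool --series '[[[0, 0, 0], 0], [[0, 0, 0], 0], [[0, 0, 0], 0], [[0, 0, 0.2], 0], [[0, 0, 0.2], 0], [[0, 0, 0.3], 0], [[0, 0, 0.3], 0], [[0, 0, 0], 0], [[0, 0, 0], 0], [[0, 0, 0], 0]]' --hand 1 --newtons 40

```text
time: 16.55
ee_pos: [0.5934, -0.2157, 0.1457]
eef_rot: [0.095, 0.957, -0.033, 0.272]
ft_force: [-0.2, -0.0, -4.4]
width: 0.0152
grip_force: 39.9
```

```bash
python3 st.py; python3 -c "
from h import *; print(r.read_state()['torque'])"
```

```text
16.55 q [-0.1033  0.0777  0.4203  2.0793 -0.1817  0.4438  1.8226] p [ 0.5934 -0.2157  0.1457] y [ 0.1994  0.9798 -0.0117] z [ 0.5142 -0.1148 -0.8499] tilt 31.79625565595742 az -12.583870043691826 yaz 78.49745510752764 F [-0.1524 -0.0386 -4.4104] w 0.015232107029730602 39.94444630785438
[ 0.23722922  1.12041865 -0.02194919]
```

drive_tool --series '[[[0, 0, 0.6], 0], [[0, 0, 0.6], 0], [[0, 0, 0.6], 0], [[0, 0, 0.6], 0], [[0, 0, 0.6], 0], [[0, 0, 0.6], 0], [[0, 0, 0.6], 0], [[0, 0, 0.6], 0], [[0, 0, 0.4], 0], [[0, 0, 0], 0]]'

```text
time: 17.8
ee_pos: [0.5936, -0.2157, 0.1982]
eef_rot: [0.095, 0.957, -0.033, 0.272]
ft_force: [-0.3, -1.0, -4.5]
width: 0.0155
grip_force: 39.9
```

```bash
python3 st.py; python3 -c "
from h import *; snap('side','pics/s2.png')"
```

```text
17.8 q [-0.1194  0.004   0.4237  2.0246 -0.0868  0.5608  1.7376] p [ 0.5936 -0.2157  0.1982] y [ 0.1994  0.9799 -0.0117] z [ 0.515  -0.1149 -0.8495] tilt 31.844873853919935 az -12.577353679731914 yaz 78.49818676462208 F [-0.3051 -0.962  -4.4844] w 0.015522459982523999 39.94444993451452
```

View pics/s2.png

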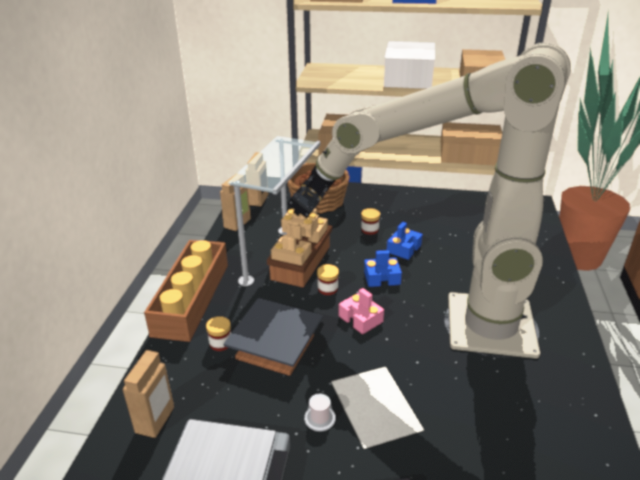

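drive_tool --series '[[[-1.0, 0.2, 0.1], 0], [[-1.8, 0.36, 0.1], 0], [[-2.2, 0.44, 0.1], 0], [[-2.2, 0.44, 0.1], 0], [[-2.2, 0.44, 0.3], 0], [[-2.2, 0.44, 0.5], 0], [[-1.8, 0.8, 0.8], 0], [[-1, 1.5, 1], 0], [[0, 2.5, 1], 0], [[0, 3, 0], 0]]'

```text
time: 19.1
ee_pos: [0.4491, -0.1142, 0.2387]
eef_rot: [0.095, 0.957, -0.033, 0.273]
ft_force: [-0.2, -0.4, -3.7]
width: 0.0158
grip_force: 39.9
```

drive_tool --series '[[[0, 3.5, 0], 0], [[0, 3.5, 0], 0], [[0, 3.5, 0], 0], [[1, 3.5, 0], 0], [[2, 3.5, 0], 0], [[2.5, 3.5, 0], 0], [[2.5, 3.5, 0], 0], [[2.5, 2.5, 0], 0], [[1.5, 1.5, 0], 0], [[0, 0, 0], 0]]'

```text
time: 20.35
ee_pos: [0.5695, 0.1714, 0.2373]
eef_rot: [0.094, 0.957, -0.033, 0.272]
ft_force: [-0.0, 0.0, -4.3]
width: 0.0158
grip_force: 39.9
```

```bash
python3 st.py;  python3 -c "
from h import *
import pickle
c=snap('top','pics/t2.png'); pickle.dump(c,open('t2.pkl','wb'))"
```

```text
20.35 q [-0.0105 -0.0034 -0.5751  1.944   0.5188  0.8651  0.5143] p [0.5695 0.1714 0.2373] y [ 0.1983  0.9801 -0.0114] z [ 0.514  -0.1139 -0.8502] tilt 31.766241340278924 az -12.494347378319627 yaz 78.56048813771919 F [-0.0031  0.0393 -4.2746] w 0.015757589169266065 39.94480232722708
```

drive_tool --series '[[[0.7, 0.5, -0.8], 0], [[0.7, 0.5, -1.2], 0], [[0, 0, -1.2], 0], [[0, 0, -1.2], 0], [[0, 0, -1.2], 0], [[0, 0, -1], 0], [[0, 0, -0.6], 0], [[0, 0, -0.3], 0], [[0, 0, 0], 0], [[0, 0, 0], 0]]' --hand 1 --newtons 20

```text
time: 21.65
ee_pos: [0.5837, 0.1806, 0.1633]
eef_rot: [0.095, 0.957, -0.033, 0.272]
ft_force: [0.4, 0.2, -4.6]
width: 0.0163
grip_force: 20.0
```

```bash
python3 st.py
python3 - <<'E'
from h import *
a=snap('wrist','pics/w4.png')
b=cv2.imread('pics/w4.png'); s=snap('side','pics/s4.png'); d=cv2.imread('pics/s4.png')[190:390,170:420]
cv2.imwrite('pics/m4.png',np.hstack([cv2.resize(b,(400,300)),cv2.resize(d,(375,300))]))
E
```

```text
21.65 q [-0.0464  0.1259 -0.5738  1.9932  0.7015  0.7679  0.3212] p [0.5837 0.1806 0.1633] y [ 0.1994  0.9798 -0.0113] z [ 0.515  -0.1146 -0.8495] tilt 31.84084806777732 az -12.549109333925324 yaz 78.4955246331681 F [ 0.3774  0.1541 -4.5972] w 0.016300136205357876 19.9648539305781
```

View pics/m4.png

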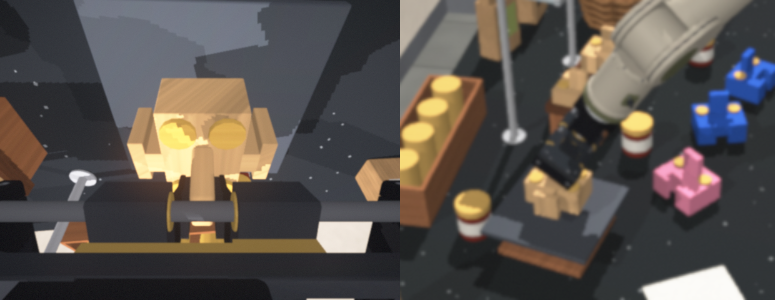

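drive_tool --series '[[[0, 0, -0.2], 0], [[0, 0, -0.2], 0], [[0, 0, -0.2], 0], [[0, 0, -0.1], 0], [[0, 0, -0.1], 0], [[0, 0, -0.1], 0], [[0, 0, -0.1], 0], [[0, 0, -0.1], 0], [[0, 0, -0.1], 0], [[0, 0, 0], 0]]'

```text
time: 23.0
ee_pos: [0.5834, 0.1805, 0.1507]
eef_rot: [0.095, 0.957, -0.033, 0.272]
ft_force: [-0.3, 0.3, -4.8]
width: 0.0157
grip_force: 20.0
```

Underside about 81 mm, no contact yet.

drive_tool --series '[[[0, 0, -0.1], 0], [[0, 0, -0.1], 0], [[0, 0, -0.1], 0], [[0, 0, -0.1], 0], [[0, 0, -0.1], 0], [[0, 0, -0.1], 0], [[0, 0, 0], 0], [[0, 0, 0], 0], [[0, 0, 0], 0], [[0, 0, 0], 0]]'

```text
time: 24.25
ee_pos: [0.5835, 0.1805, 0.1448]
eef_rot: [0.095, 0.957, -0.033, 0.272]
ft_force: [0.5, 0.1, -4.7]
width: 0.0157
grip_force: 20.0
```

drive_tool --series '[[[0, 0, -0.1], 0], [[0, 0, -0.1], 0], [[0, 0, -0.1], 0], [[0, 0, -0.1], 0], [[0, 0, -0.1], 0], [[0, 0, 0], 0], [[0, 0, 0], 0], [[0, 0, 0], 0], [[0, 0, 0], 0], [[0, 0, 0], 0]]'

```text
time: 25.5
ee_pos: [0.5835, 0.1805, 0.1399]
eef_rot: [0.095, 0.957, -0.033, 0.272]
ft_force: [1.2, 0.5, -3.9]
width: 0.0164
grip_force: 20.0
```

drive_tool --series '[[[0, 0, -0.1], 0], [[0, 0, -0.1], 0], [[0, 0, -0.1], 0], [[0, 0, 0], 0], [[0, 0, 0], 0], [[0, 0, 0], 0], [[0, 0, 0], 0], [[0, 0, 0], 0], [[0, 0, 0], 0], [[0, 0, 0], 0]]'

```text
time: 26.75
ee_pos: [0.584, 0.1802, 0.1378]
eef_rot: [0.095, 0.957, -0.033, 0.273]
ft_force: [-5.2, -3.5, 4.7]
width: 0.0155
grip_force: 20.0
```

drive_tool --series '[[[0, 0, 0], 0], [[0, 0, 0], 0], [[0, 0, 0], 0], [[0, 0, 0], 0], [[0, 0, 0], 0], [[0, 0, 0], 0], [[0, 0, 0], 0], [[0, 0, 0], 0], [[0, 0, 0], 0], [[0, 0, 0], 0]]' --hand 1 --newtons 3

```text
time: 28.0
ee_pos: [0.5839, 0.18, 0.1372]
eef_rot: [0.095, 0.957, -0.033, 0.272]
ft_force: [-2.1, -4.4, 4.0]
width: 0.0159
grip_force: 3.0
```

drive_tool --series '[[[0, 0, 0], 0], [[0, 0, 0], 0], [[0, 0, 0], 0], [[0, 0, 0], 0], [[0, 0, 0], 0], [[0, 0, 0], 0], [[0, 0, 0], 0], [[0, 0, 0], 0], [[0, 0, 0], 0], [[0, 0, 0], 0]]' --hand 0

```text
time: 29.25
ee_pos: [0.5835, 0.1805, 0.1368]
eef_rot: [0.095, 0.957, -0.033, 0.272]
ft_force: [0.3, -0.7, 0.1]
width: 0.0871
grip_force: 0.0
```

Retreat back along the tool axis.

drive_tool --series '[[[-0.5, 0.1, 0.8], 0], [[-0.9, 0.2, 1.5], 0], [[-1, 0.2, 1.7], 0], [[-1, 0.2, 1.7], 0], [[-1, 0.2, 1.7], 0], [[-1, 0.2, 1.7], 0], [[-1, 0.2, 1.7], 0], [[-1, 0.2, 1.7], 0], [[0, 0, 0], 0], [[0, 0, 0], 0]]'

```text
time: 30.5
ee_pos: [0.5095, 0.1952, 0.2614]
eef_rot: [0.095, 0.957, -0.033, 0.272]
ft_force: [0.1, -0.4, -0.4]
width: 0.087
grip_force: 0.0
```

Run:
```python
from h import *
b=snap('top','pics/t5.png'); b=cv2.imread('pics/t5.png')[120:320,170:510]
snap('side','pics/s5.png'); d=cv2.imread('pics/s5.png')[180:400,170:430]
cv2.imwrite('pics/m5.png',np.hstack([cv2.resize(b,(440,300)),cv2.resize(d,(355,300))]))
print(r.read_state()["time"],r.read_state()["ft_force"])
```

```text
30.6 [-0.17801984 -0.26757607  1.14725223]
```

View pics/m5.png

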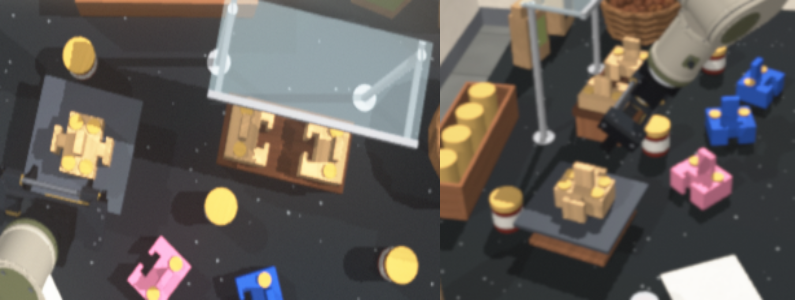

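The block stands upright in the middle of the slate, the neighbours are still in the frame, and the gripper is clear.

```bash
python3 -c "
from bench import r; print(r.close_job())"
```

```text
the job is handed in; nothing more can be done
None
```

The job is handed in: the last pictures show the middle block upright near the middle of the slate, both neighbours still in the frame, and no sign of the guard, jars or tub being disturbed; no verdict was returned.

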